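Push the retaining clip home on the saw bench's roller shaft

ROBOT

A 6-joint arm with a two-finger parallel gripper is mounted at the origin on the work surface. World frame = base frame: x ahead of the robot, y to its left, z up, the work surface at z = 0. Lengths are in m, angles in degrees, forces in N, time in s.
With the tool pointing down it reaches from about 0.25 to 0.725 m from the base axis. Payload 9.7 kg.
Tool frame: the origin (TCP) lies on the centre line of the jaws, within the pads' length; the fingertips stand 19 mm ahead of it and the grasp point (between the pads) is the TCP (bot.tcp_to_tips is the z of the fingertips in the tool frame, in m); z points along the fingers, y is the line along which they close (so a half turn about z gives the same grasp; the last joint's range is limited). The gripper opens to 85 mm and grips with 20 to 120 N. Pads are 22 mm wide; open, the fingers measure 114 mm over their backs; the gripper's body (76 mm by 85 mm) begins 54 mm behind the grasp point. The pads swing forward as they close: fully open they stand 13 mm farther back than shut.
Start: joints at [75.229, 4.979, 10.078, 95.1, 0, 90], TCP at [0.14, 0.532, 0.25] pointing down, gripper open.
Joint ranges: [-179.16, 179.16], [-48.56, 103.87], [-65.8, 70.77], [-126.05, 130.52], [-82.76, 87.17], [-180, 180]. Speed limits (degrees/s): [127.2, 127.2, 147.25, 180, 180, 180].

INTERFACE

Orientations are given as [roll, pitch, yaw] about the fixed x, y, z axes, in that order (R = Rz(yaw) Ry(pitch) Rx(roll)).
In Python, from workcell import bot gives the robot as it stands. The module is installed in compiled form; this text tells all that it offers.
- The arm moves only by the tool play_rows, never from a script. Its argument "increments" is a list of rows, each an object with "slide": the shift along the tool's x, y, z in mm, a list of three; "angular": the turn, a rotation vector about the tool's x, y, z in degrees, a list of three; "claw": the opening, from -1 (shut) to 1 (fully open). In form: [{"slide": [x, y, z], "angular": [rx, ry, rz], "claw": claw}, ...]. A call has 1 to 8 rows; each row shifts and turns the commanded pose from where the row before left it, along the tool's axes as they then stand; what a row does not reach is not made up. A row lasts 1/10 s, in which the tool goes at most 50 mm and 8.59 degrees, less where a joint would pass 70% of its speed; a pose out of reach is approached as far as the arm can. A call is refused whole if a number of a shift passes 50 or a number of a turn 8.59, either way. A call with a gripper value outside its range is refused whole. The fingers move at their own pace and stop on an object; "squeeze" is the grip in N (left out, the last holds). Time passes only in rows, so rows that do not move let the fingers close. It gives the time, the measured TCP pose, the force, the opening and the grip force at its end, in the units of the state.
- bot.get_obs(): the state, without advancing time (a new reading comes with each control period).
- bot.camera(name): name is "scene" or "top" or "wrist"; returns the picture (384x512x3 uint8, red, green, blue); there is no depth.
- bot.camera_info(name): a dict with "fovy" (degrees; the focal length in pixels is half the picture's height over the tangent of half this angle, whatever the lens; pixels are square), "cx", "cy" (the principal point, pixels), "R" (3x3) and "t" (3): a world point X has camera coordinates R X + t. Camera axes: x right, y down, z forward; pixel columns grow to the right and rows downward; lengths in m; the calibration is good to about 2 mm. A picture is of the moment at which its call begins: read the wrist's pose just before it. camera_info takes no time and is no camera call; for the wrist camera it gives the pose at the moment of the call.
- bot.job_done(): hands the job in; it is judged then, once.
The state is a dict: "time": time; "q": joint angles; "qd": joint speeds; "joint_efforts": joint torques, N m; "ee_pos": TCP position; "tcp_rot": TCP orientation; "wrist_force": force on the tool from outside, world axes, zero at the start; "torque": the same for the moment, N m; "opening": finger opening in m; "grasp_force": force on a finger pad.
Only numpy, scipy, OpenCV 4.12 (cv2) and the standard library are available. Lean on these libraries where they do the work, as an engineer would, in place of code of your own. Each camera call takes 0.05 s, during which the arm holds its last target. There are 200 camera calls.

TASK

Pick up the red-handled fork tool from the rubber mat and, with its two tines, push the brass-coloured split clip along the blue deck onto the narrow neck under the shaft's black head until it snaps fully home. The shaft has free play along its slot and slides away until it comes up against a stop you cannot see, so feel for it and do not ram the clip. Then lay the fork back on the mat, flat and feet down, and let go; never touch the clip with the gripper, and leave the other things on the bench where they are.

Things in the scene. Friction and masses are not known exactly. Their poses are not given: they have to be found in the camera images.
- deck: Fixed blue steel deck, a slab 245 x 140 mm, its flat top 30 mm above its origin. x runs along the deck and its black slot, the way the clip is to be pushed; z up. The slab reaches from x = -140 to +105 mm and y = -70 to +70 mm; origin at bench level on its long middle line. The shaft stands on that line, its axis somewhere between x = 3 and 65 mm at the start.
- pivot_neck (a point): Point on the shaft's axis 5 mm above the deck's top; moves with the shaft. Neck 30 mm in diameter and 15.5 mm tall, under a black head 40 mm in diameter with its top 44 mm above the deck. Pushed along the deck's +x the shaft slides at about 2 N for an unknown 5 to 57 mm, then meets a hidden hard stop; only there do the jaws snap. It stays where it is left.
- clip: Brass split clip flat on the deck, 10 mm thick, 75 x 60 mm. Origin under its seat's centre (the neck's axis when home); x points out of its mouth, z up. Back bar x = -28 to -16, y = -30 to +30 mm; behind it a tail tab 18 mm wide (y = -9 to +9) reaches x = -51 mm. The fork pushes on the back bar's rear shoulders (x = -28 mm) either side of the tab.
- clip_seat (a point): Centre of the clip's seat, 5 mm above its underside; meets pivot_neck when home. Two sprung jaws reach forward: lips 23 mm apart at x = 12 mm, flared mouth out to x = 24 mm, about 45 mm wide there. The jaws spread on the neck, then snap shut behind it at some 8 to 13 N of push; over 30 N on the clip is ramming.
- fork: Fork tool, 185 mm long, 0.25 kg. Origin on its underside; x points to the tines, z up. Red handle 22 mm wide (y), x = -95 to +35 mm, z = 17 to 43 mm. A dark block at x = 34 to 56 mm carries two steel tines, each 10 x 10 mm (z = 0 to 10 mm), 24 mm apart inside, 44 mm over the outside, slot from x = 63 to the tips at 90 mm. The slot takes the clip's tab.
- fork_grip (a point): Grasp point on the handle, 30 mm above the fork's underside, 105 mm behind the tine tips. The fork stands on its tines in front and on a foot at x = -88 mm.
- fork_tip (a point): Point midway between the tips of the tines, 5 mm above the fork's underside.
- mat: Fixed black rubber mat 250 x 150 mm (x by y), 4 mm thick, origin under its centre. The fork lies on it along its x and goes back onto it: the handle's middle (fork_grip) must be over the mat.
- offcut_long: Bystander: aluminium box profile, 190 x 40 x 31 mm, lying; origin under its centre.
- offcut_short: Bystander: aluminium box profile, 100 x 40 x 31 mm, lying; origin under its centre.
- hammer: Bystander: hammer lying on the bench.
- roller: Bystander: spare grey roller, 52 mm in diameter, 30 mm tall, standing; origin under its centre.
- tin: Bystander: flat green tin of rivets, 64 mm in diameter, 26 mm tall; origin under its centre.
- tape: Bystander: yellow tape measure, 68 x 35 x 62 mm; origin under its centre.
Things that resemble listed ones, but are neither listed nor needed, are in the scene too. There is more than one size of the clip; the one meant has the size given above.

How it is judged:
By the outcome, as a careful person would: the job done as asked, in the order asked, and still so for the second after the job is handed in, with the robot touching nothing.
It also fails if it takes over 59 s, if anything falls off the work surface, if the arm or the gripper's body presses on something with over 40 N, if the wrist force passes 120 N, or if a joint passes its speed limit or range.

## Working session

There is one attempt and no reset: what is moved stays moved. The work goes in short steps, Python scripts to look and compute and a tool call to move; the robot and the scene stay as the last step left them, time stands still between calls to the robot, and variables do not carry over. Pictures are saved under pics/ and viewed, at most 10 in all, crops included, and the job is handed in when it is done.

Besides the shell and the picture viewer there is one more tool, called as name(argument=value, ...), one argument or row to a line, values as JSON. play_rows: Moves the arm, as the interface text tells. Its arguments: {"type":"object","properties":{"increments":{"type":"array"},"squeeze":{"type":"number"}},"required":["increments"]}

```bash
mkdir -p pics; python3 - <<'E'
from workcell import bot
import cv2
o=bot.get_obs();print(o)
for n in("scene","top"):
    cv2.imwrite(f"pics/{n}0.png",cv2.resize(bot.camera(n)[:,:,::-1],(800,600),interpolation=cv2.INTER_CUBIC));print(n,bot.camera_info(n))
print(bot.camera_info("wrist"))
E
```

```text
{'time': 0.0, 'q': array([ 7.52284715e+01,  5.01183847e+00,  1.00324078e+01,  9.50992317e+01,
       -1.25729182e-03,  9.00009920e+01]), 'qd': array([-0.14985279,  0.08583568, -0.04290088, -0.1180456 ,  0.04251369,
        0.08762193]), 'joint_efforts': array([-9.33940682e-04, -5.20389676e+01,  4.64805579e+01,  1.61832094e-02,
       -1.56070757e-05, -2.63290156e-05]), 'ee_pos': array([0.1401824 , 0.53161574, 0.24955764]), 'tcp_rot': array([-1.79921338e+02,  1.25865256e-03,  1.65227481e+02]), 'wrist_force': array([ 0.55352693,  0.4531997 , -0.29763817]), 'torque': array([ 0.04819842,  0.00485952, -0.02470199]), 'grasp_force': 0.0, 'opening': 0.08507814118872545}
scene {'fovy': 57.561119894292176, 'cx': 256.361381707544, 'cy': 197.93646564625016, 'R': array([[ 0.0595137 ,  0.99816329,  0.01132146],
       [ 0.83524894, -0.04358303, -0.54814206],
       [-0.54664186,  0.0420782 , -0.83630862]]), 't': array([-0.08224239, -0.45829064,  1.25196052])}
top {'fovy': 45.27084428027707, 'cx': 252.69916409147447, 'cy': 191.9924486165576, 'R': array([[ 0.00747075, -0.99993115,  0.00904878],
       [-0.98809416, -0.00877231, -0.15360003],
       [ 0.15366884, -0.00779354, -0.98809167]]), 't': array([0.04849431, 0.593559  , 1.1043007 ])}
{'fovy': 62.649932623305894, 'cx': 256.8645153590222, 'cy': 187.57583311754888, 'R': array([[ 0.25455274,  0.96705826, -0.00110579],
       [ 0.91374382, -0.24014437,  0.32772382],
       [ 0.31666248, -0.08443341, -0.94477292]]), 't': array([-0.55038897, -0.04208412,  0.38042677])}
```

View pics/top0.png

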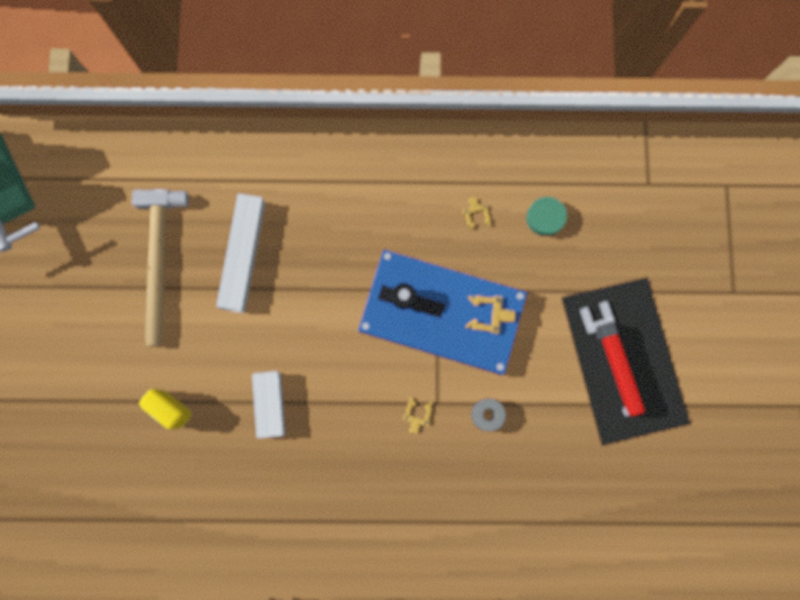

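View pics/scene0.png

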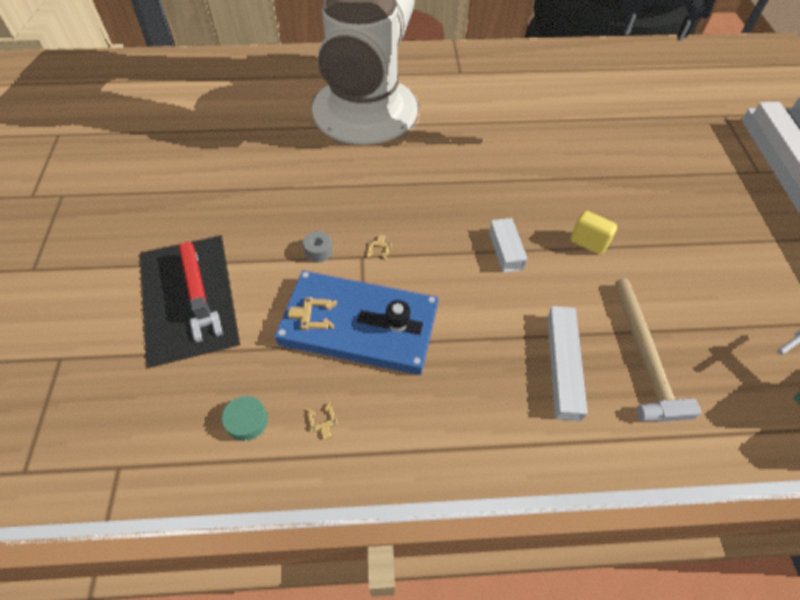

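The top view shows the deck with corners at (387,250), (526,290), (500,374) and (360,330). The shaft head is at (404,294), and the clip sits on the deck around (490,315) with its mouth to the left. The fork is on the mat, tips at about (597,305) and handle end at about (636,413).

```bash
cat > h.py <<'E'
import numpy as np, cv2
from workcell import bot
from scipy.spatial.transform import Rotation as Ro
def w(info,u,v,z):
    f=192/np.tan(np.radians(info["fovy"]/2)); R=np.array(info["R"]);t=np.array(info["t"])
    d=R.T@np.array([(u-info["cx"])/f,(v-info["cy"])/f,1]); c=-R.T@t
    return c+d*(z-c[2])/d[2]
def p(info,X):
    f=192/np.tan(np.radians(info["fovy"]/2)); c=np.array(info["R"])@X+np.array(info["t"])
    return np.array([info["cx"]+f*c[0]/c[2],info["cy"]+f*c[1]/c[2]])
def tool(): 
    o=bot.get_obs(); return o["ee_pos"],Ro.from_euler("xyz",o["tcp_rot"],degrees=True)
def go(pos,yaw):
    "shift (mm, tool axes) and turn (deg rotvec) to target, tool pointing down"
    P,R=tool(); T=Ro.from_euler("xyz",[180,0,yaw],degrees=True)
    print("slide",np.round(R.inv().apply(np.array(pos)-P)*1000,1),"turn",np.round(np.degrees((R.inv()*T).as_rotvec()),2))
E
python3 - <<'E'
from h import *
i=bot.camera_info("top"); s=.64
def q(l,z):
    P=np.array([w(i,u*s,v*s,z)[:2] for u,v in l]); print(P.round(4).tolist()); return P
D=q([(387,250),(526,290),(500,374),(360,330)],.03)
print("deck sides",[np.linalg.norm(D[k]-D[k-3]) for k in range(4)])
M=q([(563,298),(648,279),(690,423),(603,444)],.004)
q([(404,294)],.074)
q([(516,317),(486,314)],.04)
q([(597,305)],.014); F=q([(608,335),(637,413)],.047);print(np.linalg.norm(F[0]-F[1]))
E
```

```text
[[0.6783, 0.0667], [0.6139, -0.16], [0.4775, -0.1156], [0.5462, 0.1089]]
deck sides [np.float64(0.23565258475335532), np.float64(0.14349296544748383), np.float64(0.23481855382806302), np.float64(0.13870168241613948)]
[[0.6054, -0.2263], [0.6388, -0.3695], [0.4022, -0.4266], [0.3678, -0.2841]]
[[0.5983, 0.0393]]
[[0.5681, -0.1411], [0.5726, -0.093]]
[[0.5927, -0.2796]]
[[0.5396, -0.2857], [0.4175, -0.3265]]
0.128748285022263
```

play_rows(
  increments=[
    {"slide": [-42.8, -1.65, 0], "angular": [0, 0, 4.46], "claw": 1},
    {"slide": [-42.8, -1.65, 0], "angular": [0, 0, 4.46], "claw": 1},
    {"slide": [-42.8, -1.65, 0], "angular": [0, 0, 4.46], "claw": 1},
    {"slide": [-42.8, -1.65, 0], "angular": [0, 0, 4.46], "claw": 1},
    {"slide": [-42.8, -1.65, 0], "angular": [0, 0, 4.46], "claw": 1},
    {"slide": [-42.8, -1.65, 0], "angular": [0, 0, 4.46], "claw": 1},
    {"slide": [-42.8, -1.65, 0], "angular": [0, 0, 4.46], "claw": 1},
    {"slide": [-42.8, -1.65, 0], "angular": [0, 0, 4.46], "claw": 1},
  ],
)

```text
time: 0.9
ee_pos: [0.4255, 0.3488, 0.2497]
tcp_rot: [-180.0, 0.0, 129.4]
wrist_force: [-0.6, 0.3, 0.6]
opening: 0.0855
grasp_force: 0.0
```

play_rows(
  increments=[
    {"slide": [-42.8, -1.65, 0], "angular": [0, 0, 4.46], "claw": 1},
    {"slide": [-42.8, -1.65, 0], "angular": [0, 0, 4.46], "claw": 1},
    {"slide": [-42.8, -1.65, 0], "angular": [0, 0, 4.46], "claw": 1},
    {"slide": [-42.8, -1.65, 0], "angular": [0, 0, 4.46], "claw": 1},
    {"slide": [-42.8, -1.65, 0], "angular": [0, 0, 4.46], "claw": 1},
    {"slide": [-42.8, -1.65, 0], "angular": [0, 0, 4.46], "claw": 1},
    {"slide": [-42.8, -1.65, 0], "angular": [0, 0, 4.46], "claw": 1},
    {"slide": [-42.8, -1.65, 0], "angular": [0, 0, 4.46], "claw": 1},
  ],
)

```text
time: 1.7
ee_pos: [0.5494, 0.0351, 0.2497]
tcp_rot: [-180.0, 0.0, 93.7]
wrist_force: [0.5, 0.5, 0.0]
opening: 0.0852
grasp_force: 0.0
```

play_rows(
  increments=[
    {"slide": [-42.8, -1.65, 0], "angular": [0, 0, 4.46], "claw": 1},
    {"slide": [-42.8, -1.65, 0], "angular": [0, 0, 4.46], "claw": 1},
    {"slide": [-42.8, -1.65, 0], "angular": [0, 0, 4.46], "claw": 1},
    {"slide": [-42.8, -1.65, 0], "angular": [0, 0, 4.46], "claw": 1},
    {"slide": [0, 0, 0], "angular": [0, 0, 0], "claw": 1},
    {"slide": [0, 0, 0], "angular": [0, 0, 0], "claw": 1},
  ],
)

```text
time: 2.3
ee_pos: [0.5339, -0.1339, 0.2499]
tcp_rot: [-180.0, -0.0, 75.9]
wrist_force: [-0.3, 0.3, -0.1]
opening: 0.0852
grasp_force: 0.0
```

```bash
cat > snap.py <<'E'
import sys,pickle
from h import *
n=sys.argv[1]; i=bot.camera_info("wrist"); im=bot.camera("wrist")[:,:,::-1]
pickle.dump(i,open(f"pics/{n}.pkl","wb")); cv2.imwrite(f"pics/{n}_raw.png",im)
cv2.imwrite(f"pics/{n}.png",cv2.resize(im,(800,600),interpolation=cv2.INTER_CUBIC))
o=bot.get_obs(); print(o["time"],o["ee_pos"],o["tcp_rot"],o["q"])
E
python3 snap.py deck
```

```text
2.35 [ 0.53418827 -0.13299125  0.24998708] [-1.79966234e+02 -1.77481659e-02  7.60307444e+01] [-1.39886908e+01  5.07478935e+00  1.01478245e+01  9.51068076e+01
  1.77367079e-02  8.99805543e+01]
```

View pics/deck.png

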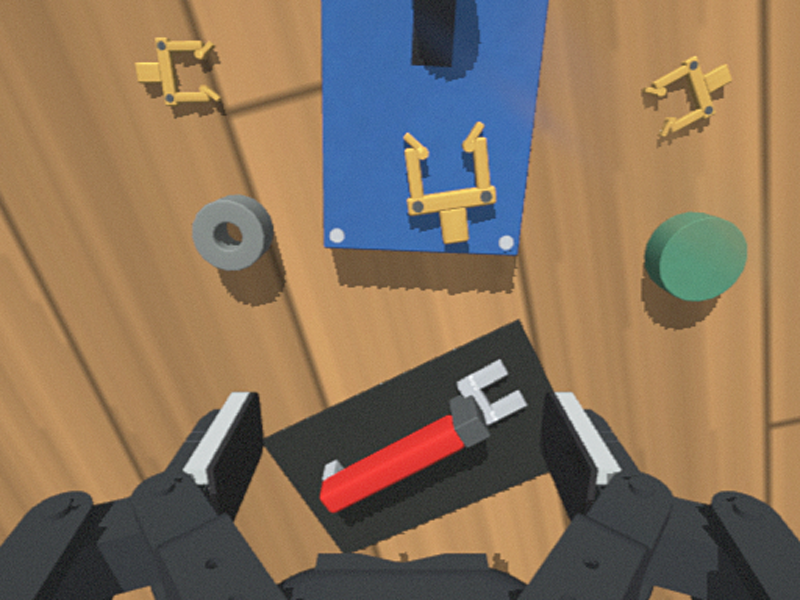

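The wrist view shows the deck's rear corners at (324,247) and (517,255), and the clip's bar from (410,205) to (494,195) with its tab end at (455,242). The fork tips are near (505,366) and (522,402). The handle's rear end is near (328,498).

```bash
python3 - <<'E'
from h import *
import pickle
i=pickle.load(open("pics/deck.pkl","rb")); s=.64
def q(l,z,n):
    P=np.array([w(i,u*s,v*s,z)[:2] for u,v in l]); print(n,(P*1000).round(1).tolist()); return P
def ang(a,b): d=b-a; return np.linalg.norm(d)*1000,np.degrees(np.arctan2(d[1],d[0]))
D=q([(324,247),(517,255),(322,10),(546,10),(336,236),(506,243)],.03,"deck"); print(ang(D[1],D[0]),ang(D[0],D[2]),ang(D[1],D[3]))
C=q([(410,215),(494,204),(408,198),(492,187),(455,242)],.04,"clip"); print(ang(C[1],C[0]),ang(C[3],C[2]))
bm=(C[0]+C[1])/2; print("tab",ang(C[4],bm))
T=q([(505,366),(522,402)],.014,"tips");tm=T.mean(0);print(ang(T[1],T[0]))
H=q([(321,489),(331,511),(449,418),(465,440)],.047,"handle");r=(H[0]+H[1])/2;f=(H[2]+H[3])/2;print(ang(r,f),"tip from rear",ang(r,tm),ang(H[1],H[0]),ang(H[3],H[2]))
M=q([(519,320),(264,438),(345,552)],.004,"mat");print(ang(M[1],M[0]),ang(M[2],M[1]))
im=cv2.imread("pics/deck_raw.png")
a=cv2.resize(im[225:330,195:345],(800,560),interpolation=cv2.INTER_CUBIC);cv2.imwrite("pics/fork.png",a)
E
```

```text
deck [[480.0, -119.2], [612.6, -158.3], [522.5, 24.0], [655.8, -9.4], [490.6, -113.6], [606.5, -147.7]]
(np.float64(138.22194128560358), np.float64(163.5436164444097)) (np.float64(149.36774715395097), np.float64(73.47459433034356)) (np.float64(155.1074096447706), np.float64(73.79639771374764))
clip [[545.2, -110.0], [601.8, -116.5], [546.7, -98.6], [602.6, -105.1], [570.9, -135.7]]
(np.float64(56.933295115280565), np.float64(173.4667101703889)) (np.float64(56.29785267867584), np.float64(173.37845398134064))
tab (np.float64(22.596430569466776), np.float64(83.41681663330762))
tips [[590.2, -252.9], [598.1, -289.4]]
(np.float64(37.36052766735935), np.float64(102.16072118191556))
handle [[422.3, -308.3], [423.8, -331.7], [537.4, -267.9], [545.3, -290.4]]
(np.float64(125.17462707530255), np.float64(19.03820547697473)) tip from rear (np.float64(177.92211793167783), np.float64(15.923656561712233)) (np.float64(23.44822855718595), np.float64(93.52866565624042)) (np.float64(23.85930150511254), np.float64(109.3213115269106))
mat [[609.4, -220.4], [372.3, -277.2], [405.3, -419.7]]
(np.float64(243.84762629030882), np.float64(13.465795018978687)) (np.float64(146.3478136818006), np.float64(103.0496666507497))
```

View pics/fork.png

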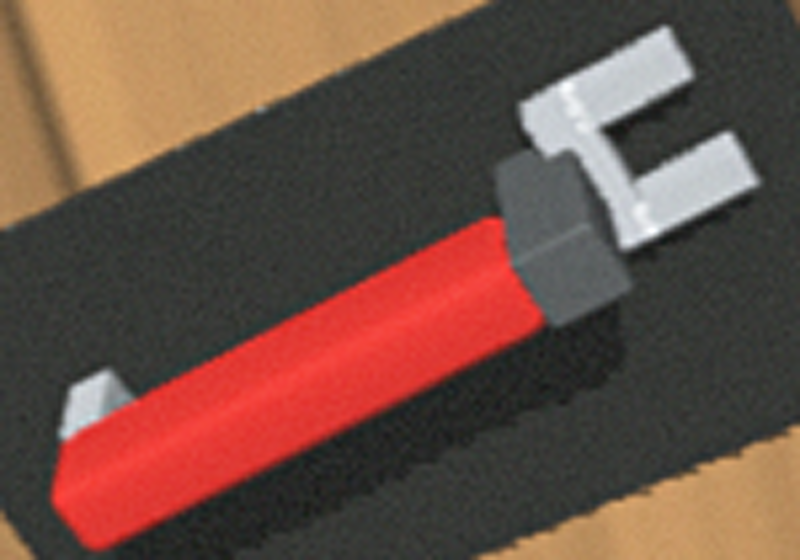

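In the crop, the handle's top face has its rear edge from (52,497) to (97,550) and its front end near (515,265) and (550,322). The tine tip corners are (668,27), (694,75), (733,132) and (760,183).

```bash
python3 - <<'E'
from h import *
import pickle
i=pickle.load(open("pics/deck.pkl","rb"))
def q(l,z,n):
    P=np.array([w(i,u*150/800+195,v*105/560+225,z)[:2] for u,v in l]); print(n,(P*1000).round(1).tolist()); return P
def ang(a,b): d=b-a; return (np.linalg.norm(d)*1000).round(1),np.degrees(np.arctan2(d[1],d[0])).round(2)
T=q([(668,27),(694,75),(733,132),(760,183)],.014,"tips")
print(ang(T[3],T[0]),ang(T[2],T[1])); tm=(T[0]+T[3])/2
H=q([(52,497),(97,550),(515,265),(550,322)],.047,"handle")
print(ang(H[1],H[0]),ang(H[0],H[2]),ang(H[1],H[3]));r=(H[0]+H[1])/2
print("rear-tip",ang(r,tm),r,tm); d=(tm-r)/np.linalg.norm(tm-r)
print("grip",tm-.105*d,r+.08*d); go([*((tm-.105*d+r+.08*d)/2),.034],ang(r,tm)[1])
E
```

```text
tips [[587.6, -246.2], [591.4, -260.3], [597.8, -277.9], [601.9, -293.5]]
(np.float64(49.4), np.float64(106.79)) (np.float64(18.7), np.float64(110.2))
handle [[419.0, -315.9], [424.9, -333.8], [540.2, -279.0], [544.8, -295.9]]
(np.float64(18.8), np.float64(108.29)) (np.float64(126.7), np.float64(16.96)) (np.float64(125.7), np.float64(17.53))
rear-tip (np.float64(181.3), np.float64(17.66)) [ 0.4219917  -0.32486463] [ 0.59475791 -0.2698662 ]
grip [ 0.49470529 -0.30171697] [ 0.49822227 -0.30059737]
slide [-172.4    4.1  215.9] turn [-4.000e-02  0.000e+00  5.837e+01]
```

play_rows(
  increments=[
    {"slide": [-43.1, 1, 20], "angular": [0, 0, 0], "claw": 1},
    {"slide": [-43.1, 1, 20], "angular": [0, 0, 0], "claw": 1},
    {"slide": [-43.1, 1, 20], "angular": [0, 0, 0], "claw": 1},
    {"slide": [-43.1, 1, 20], "angular": [0, 0, 0], "claw": 1},
    {"slide": [0, 0, 0], "angular": [0, 0, 8.4], "claw": 1},
    {"slide": [0, 0, 0], "angular": [0, 0, 8.4], "claw": 1},
    {"slide": [0, 0, 0], "angular": [0, 0, 8.4], "claw": 1},
    {"slide": [0, 0, 0], "angular": [0, 0, 8.4], "claw": 1},
  ],
)

```text
time: 3.15
ee_pos: [0.4972, -0.3, 0.17]
tcp_rot: [-180.0, -0.0, 42.2]
wrist_force: [0.8, 0.9, -0.3]
opening: 0.0856
grasp_force: 0.0
```

play_rows(
  increments=[
    {"slide": [0, 0, 0], "angular": [0, 0, 8.4], "claw": 1},
    {"slide": [0, 0, 0], "angular": [0, 0, 8.4], "claw": 1},
    {"slide": [0, 0, 0], "angular": [0, 0, 8.2], "claw": 1},
    {"slide": [0, 0, 0], "angular": [0, 0, 0], "claw": 1},
    {"slide": [0, 0, 0], "angular": [0, 0, 0], "claw": 1},
  ],
)

```text
time: 3.65
ee_pos: [0.4971, -0.3004, 0.1702]
tcp_rot: [-180.0, 0.0, 17.8]
wrist_force: [0.7, 0.0, 0.1]
opening: 0.0856
grasp_force: 0.0
```

```bash
python3 snap.py fork2; python3 -c "
from h import *
go([.4965,-.301,.034],17.4)"
```

```text
3.7 [ 0.49695671 -0.30059979  0.17024001] [-1.79993050e+02 -2.37020640e-04  1.77417104e+01] [-3.11711305e+01  8.32185154e+00  4.87723762e+00  8.65604689e+01
  4.74651753e-03  1.31087159e+02]
slide [ -0.6   0.3 136.2] turn [-0.01 -0.    0.34]
```

View pics/fork2.png

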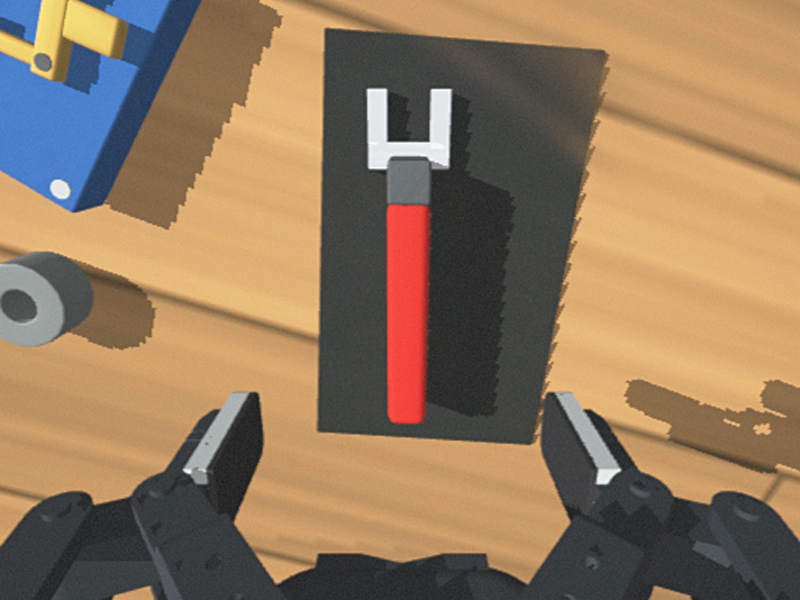

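The fork is upright in the picture. The tine tips run from (367,89) to (451,89), the handle's front edge is at (387–431,205), and its rear edge is at (388–424,423).

```bash
python3 - <<'E'
from h import *
import pickle
i=pickle.load(open("pics/fork2.pkl","rb"))
def q(u,v,z): return w(i,u*.64,v*.64,z)[:2]
P,R=tool()
def tl(x): return np.round(R.inv().apply(np.array([*x,P[2]])-P)*1000,1)[:2]
for n,u,v,z in [("tipL",367,89,.014),("tipR",451,89,.014),("hf",409,205,.047),("hr",406,423,.047),("mat",327,29,.004),("mat",607,51,.004),("mat",533,443,.004),("mat",318,431,.004)]:
    x=q(u,v,z); print(n,x.round(4),"tool",tl(x))
E
```

```text
tipL [ 0.5874 -0.2515] tool [101.1 -19.3]
tipR [ 0.6008 -0.2934] tool [101.1  24.8]
hf [ 0.5414 -0.2892] tool [45.8  2.6]
hr [ 0.4205 -0.3268] tool [-80.8   1.7]
mat [ 0.6092 -0.2225] tool [130.7 -40.2]
mat [ 0.6445 -0.3665] tool [120.4 107.7]
mat [ 0.4046 -0.4251] tool [-125.9   90.5]
mat [ 0.3683 -0.2804] tool [-116.4  -58.4]
```

play_rows(
  increments=[
    {"slide": [-3, 2.3, 26], "angular": [0, 0, 0.4], "claw": 1},
    {"slide": [0, 0, 35], "angular": [0, 0, 0], "claw": 1},
    {"slide": [0, 0, 35], "angular": [0, 0, 0], "claw": 1},
    {"slide": [0, 0, 25], "angular": [0, 0, 0], "claw": 1},
    {"slide": [0, 0, 15.2], "angular": [0, 0, 0], "claw": 1},
    {"slide": [0, 0, 0], "angular": [0, 0, 0], "claw": 1},
    {"slide": [0, 0, 0], "angular": [0, 0, 0], "claw": 1},
  ],
)

```text
time: 4.4
ee_pos: [0.4948, -0.3046, 0.0351]
tcp_rot: [180.0, -0.0, 17.1]
wrist_force: [0.3, 0.6, 1.2]
opening: 0.0853
grasp_force: 0.0
```

play_rows(
  increments=[
    {"slide": [0, 0, 0], "angular": [0, 0, 0], "claw": -1},
    {"slide": [0, 0, 0], "angular": [0, 0, 0], "claw": -1},
    {"slide": [0, 0, 0], "angular": [0, 0, 0], "claw": -1},
    {"slide": [0, 0, 0], "angular": [0, 0, 0], "claw": -1},
    {"slide": [0, 0, 0], "angular": [0, 0, 0], "claw": -1},
    {"slide": [0, 0, 0], "angular": [0, 0, 0], "claw": -1},
  ],
  squeeze=80,
)

```text
time: 5.0
ee_pos: [0.4946, -0.3047, 0.0347]
tcp_rot: [179.9, -0.0, 17.0]
wrist_force: [-0.6, 0.0, 5.1]
opening: 0.0209
grasp_force: 79.2
```

play_rows(
  increments=[
    {"slide": [0, 0, -15], "angular": [0, 0, 0], "claw": -1},
    {"slide": [0, 0, -25], "angular": [0, 0, 0], "claw": -1},
    {"slide": [25, -10.6, -30], "angular": [0, 0, 0], "claw": -1},
    {"slide": [25, -10.6, -30], "angular": [0, 0, 0], "claw": -1},
    {"slide": [25, -10.6, -20], "angular": [0, 0, 0], "claw": -1},
    {"slide": [0, 0, 0], "angular": [0, 0, -8.3], "claw": -1},
    {"slide": [0, 0, 0], "angular": [0, 0, -8.3], "claw": -1},
    {"slide": [0, 0, 0], "angular": [0, 0, -8.3], "claw": -1},
  ],
)

```text
time: 5.8
ee_pos: [0.5567, -0.2517, 0.1546]
tcp_rot: [-180.0, 0.0, 42.3]
wrist_force: [0.5, -0.2, -2.3]
opening: 0.021
grasp_force: 78.4
```

play_rows(
  increments=[
    {"slide": [0, 0, 0], "angular": [0, 0, -8.3], "claw": -1},
    {"slide": [0, 0, 0], "angular": [0, 0, -8.3], "claw": -1},
    {"slide": [0, 0, 0], "angular": [0, 0, -8.3], "claw": -1},
    {"slide": [0, 0, 0], "angular": [0, 0, -8.3], "claw": -1},
    {"slide": [0, 0, 0], "angular": [0, 0, -8.3], "claw": -1},
    {"slide": [0, 0, 0], "angular": [0, 0, 0], "claw": -1},
    {"slide": [0, 0, 0], "angular": [0, 0, 0], "claw": -1},
    {"slide": [0, 0, 0], "angular": [0, 0, 0], "claw": -1},
  ],
)

```text
time: 6.6
ee_pos: [0.5567, -0.2521, 0.1542]
tcp_rot: [-180.0, -0.0, 83.2]
wrist_force: [-0.2, 1.1, -3.1]
opening: 0.0209
grasp_force: 78.4
```

```bash
python3 snap.py pre
```

```text
6.65 [ 0.55667021 -0.25204009  0.15417551] [-1.79989897e+02 -3.68403784e-03  8.32801350e+01] [-2.43594898e+01  1.25273943e+01  7.92745522e+00  8.54108050e+01
  4.49384275e-04  7.23603749e+01]
```

View pics/pre.png

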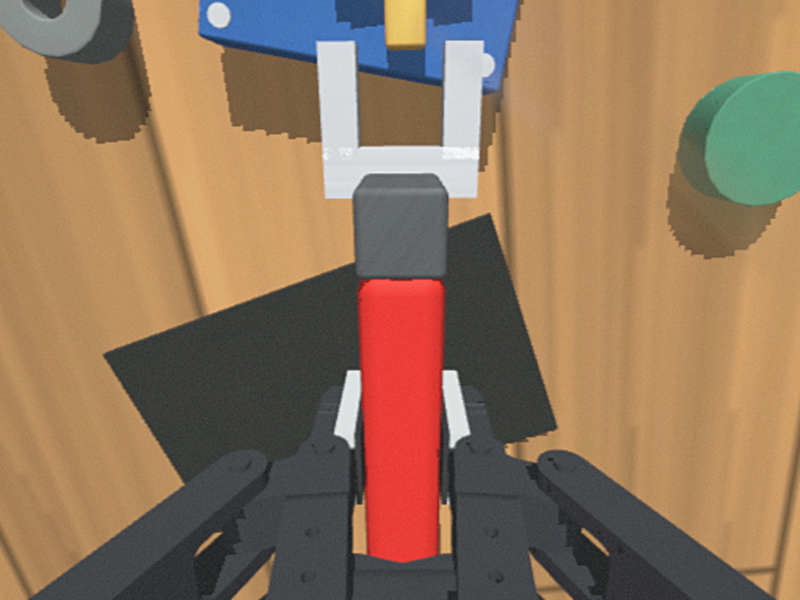

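The tine tips are at (316–485, 41), and the tab's end is centred near u=405, spanning 386 to 425. The fork is aligned with the tab.

```bash
python3 - <<'E'
from h import *
import pickle
i=pickle.load(open("pics/pre.pkl","rb"))
P,R=tool()
def tl(u,v,z):
    x=w(i,u*.64,v*.64,z); r=R.inv().apply(x-np.array([*P[:2],z]))*1000; return r.round(1)[:2],x.round(4)[:2]
for n,u,v,z in [("tipL",316,41,.1335),("tipLi",356,41,.1335),("tipRi",444,41,.1335),("tipR",485,41,.1335),("slotbase",400,147,.1335),("tabTopL",386,3,.04),("tabTopR",425,3,.04),("tabEndTop",405,27,.04),("tabEndBot",405,50,.03),("deckRL",200,35,.03),("deckRR",497,92,.03)]: print(n,*tl(u,v,z))
im=cv2.imread("pics/pre_raw.png"); print(im[0:40:2,260].tolist())
E
```

```text
tipL [105.7 -22.6] [ 0.5466 -0.1444]
tipLi [105.7 -12.1] [ 0.557  -0.1457]
tipRi [105.7  11. ] [ 0.5799 -0.1484]
tipR [105.7  21.7] [ 0.5906 -0.1496]
slotbase [79.  -0.6] [ 0.5653 -0.1735]
tabTopL [133.1  -6.8] [ 0.5655 -0.119 ]
tabTopR [133.1   9.7] [ 0.5819 -0.121 ]
tabEndTop [124.1   1.2] [ 0.5724 -0.129 ]
tabEndBot [116.4   1.3] [ 0.5716 -0.1366]
deckRL [122.5 -90.8] [ 0.4808 -0.1197]
deckRR [98.7 44.1] [ 0.612  -0.1591]
[[110, 203, 235], [111, 206, 236], [112, 206, 236], [113, 205, 235], [114, 207, 236], [113, 204, 235], [110, 204, 234], [112, 203, 235], [108, 202, 233], [108, 199, 234], [102, 195, 231], [107, 197, 231], [105, 196, 232], [104, 198, 233], [80, 144, 180], [54, 92, 113], [108, 74, 55], [111, 73, 44], [109, 67, 39], [112, 73, 45]]
```

play_rows(
  increments=[
    {"slide": [0, 1.6, 30], "angular": [0, 0, 0], "claw": -1},
    {"slide": [0, 0, 30], "angular": [0, 0, 0], "claw": -1},
    {"slide": [0, 0, 20], "angular": [0, 0, 0], "claw": -1},
    {"slide": [0, 0, 11.7], "angular": [0, 0, 0], "claw": -1},
    {"slide": [0, 0, 0], "angular": [0, 0, 0], "claw": -1},
    {"slide": [0, 0, 0], "angular": [0, 0, 0], "claw": -1},
  ],
)

```text
time: 7.25
ee_pos: [0.5587, -0.2525, 0.0634]
tcp_rot: [179.9, 0.0, 83.4]
wrist_force: [0.1, -0.5, -2.3]
opening: 0.0208
grasp_force: 78.5
```

play_rows(
  increments=[
    {"slide": [8, 0, 0], "angular": [0, 0, 0], "claw": -1},
    {"slide": [8, 0, 0], "angular": [0, 0, 0], "claw": -1},
    {"slide": [6, 0, 0], "angular": [0, 0, 0], "claw": -1},
    {"slide": [4, 0, 0], "angular": [0, 0, 0], "claw": -1},
    {"slide": [3, 0, 0], "angular": [0, 0, 0], "claw": -1},
    {"slide": [0, 0, 0], "angular": [0, 0, 0], "claw": -1},
    {"slide": [0, 0, 0], "angular": [0, 0, 0], "claw": -1},
  ],
)

```text
time: 7.95
ee_pos: [0.5617, -0.2235, 0.0624]
tcp_rot: [-180.0, 0.0, 83.4]
wrist_force: [0.2, -0.3, -2.4]
opening: 0.0207
grasp_force: 78.5
```

```bash
python3 snap.py eng
```

```text
8.0 [ 0.5616177  -0.22358853  0.06234898] [-1.79997205e+02  4.11095891e-03  8.34231528e+01] [-2.17061848e+01  1.28672394e+01 -1.85187904e+00  7.52825070e+01
 -4.69804057e-03  7.48706626e+01]
```

View pics/eng.png

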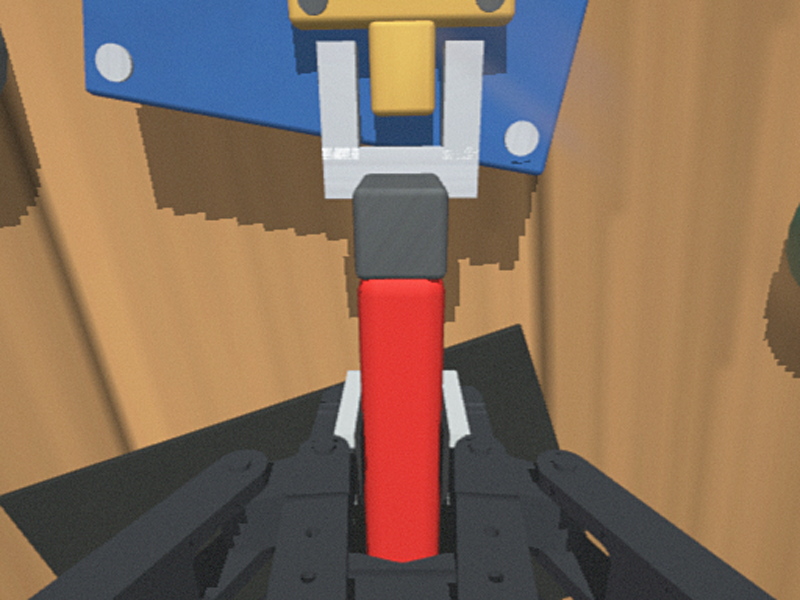

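play_rows(
  increments=[
    {"slide": [3, 0, 0], "angular": [0, 0, 0], "claw": -1},
    {"slide": [4, 0, 0], "angular": [0, 0, 0], "claw": -1},
    {"slide": [5, 0, 0], "angular": [0, 0, 0], "claw": -1},
    {"slide": [5, 0, 0], "angular": [0, 0, 0], "claw": -1},
    {"slide": [5, 0, 0], "angular": [0, 0, 0], "claw": -1},
    {"slide": [5, 0, 0], "angular": [0, 0, 0], "claw": -1},
    {"slide": [5, 0, 0], "angular": [0, 0, 0], "claw": -1},
  ],
)

```text
time: 8.7
ee_pos: [0.5654, -0.1912, 0.0624]
tcp_rot: [-180.0, 0.0, 83.4]
wrist_force: [-0.2, -1.6, -2.7]
opening: 0.0208
grasp_force: 78.6
```

play_rows(
  increments=[
    {"slide": [5, 0, 0], "angular": [0, 0, 0], "claw": -1},
    {"slide": [5, 0, 0], "angular": [0, 0, 0], "claw": -1},
    {"slide": [5, 0, 0], "angular": [0, 0, 0], "claw": -1},
    {"slide": [5, 0, 0], "angular": [0, 0, 0], "claw": -1},
    {"slide": [5, 0, 0], "angular": [0, 0, 0], "claw": -1},
    {"slide": [3, 0, 0], "angular": [0, 0, 0], "claw": -1},
    {"slide": [0, 0, 0], "angular": [0, 0, 0], "claw": -1},
  ],
)

```text
time: 9.4
ee_pos: [0.5686, -0.1633, 0.0624]
tcp_rot: [-180.0, -0.0, 83.5]
wrist_force: [-0.4, 0.6, -2.8]
opening: 0.0206
grasp_force: 78.6
```

```bash
python3 snap.py mid; python3 - <<'E'
import cv2
from workcell import bot
a=bot.camera("top")[:,:,::-1]; cv2.imwrite("pics/topmid_raw.png",a)
b=cv2.imread("pics/mid_raw.png")
A=cv2.resize(a[140:260,200:360],(800,600),interpolation=cv2.INTER_CUBIC)
cv2.imwrite("pics/mid2.png",cv2.vconcat([A[:,:][60:360],cv2.resize(b[0:192],(800,300))]))
E
```

```text
9.45 [ 0.56856123 -0.16355384  0.06237545] [ 1.79999614e+02 -1.43595583e-02  8.34540662e+01] [-1.60549478e+01  1.11427302e+01 -3.86846911e+00  7.49907918e+01
  1.42260952e-02  8.04909857e+01]
```

View pics/mid2.png

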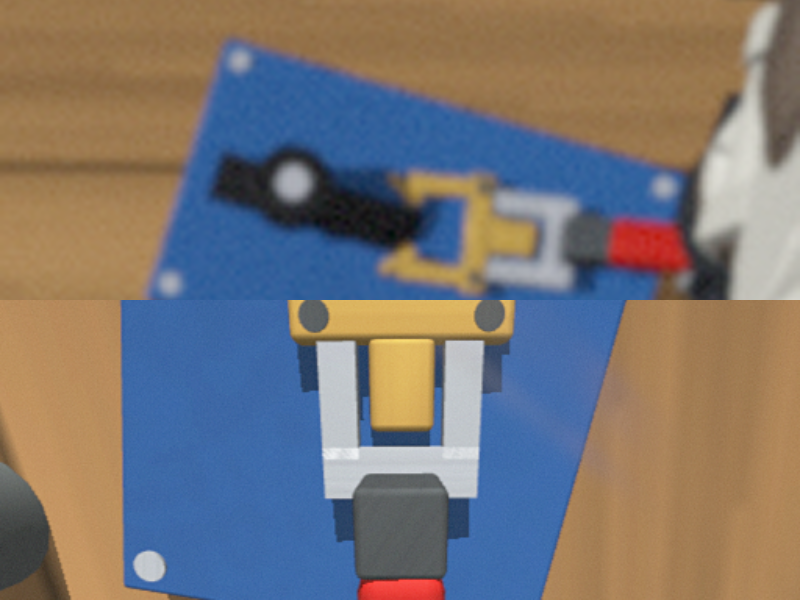

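The clip sits squarely on both tines with its tab centred in the slot. The shaft head is at (292,182) in the upper crop, and the mouth tips are at (400,182) and (385,268).

```bash
python3 - <<'E'
from h import *
i=bot.camera_info("top")
t=lambda u,v,z: w(i,200+u/5,140+(v+60)/5,z)[:2]*1000
S=t(292,182,.074)
print("shaft",S,"mouth",t(400,182,.04),t(385,268,.04),"deck front L/R corner",t(228,40,.03),"rear screws",t(664,187,.03),"front screws",t(239,62,.03),t(169,284,.03), "bar corners", t(483,178,.04),t(473,288,.04))
P,R=tool(); P=P*1000; h=np.radians(83.4); d=np.array([np.cos(h),np.sin(h)])
seat=P[:2]+133.7*d+1.6*0; print("seat",seat,"mouth mid",seat+24*d)
for m,phi in [((546.3,-139.),73.6)]:
    a=np.radians(phi);e=np.array([np.cos(a),np.sin(a)]);n=np.array([-e[1],e[0]])
    for nm,X in [("seat",seat),("shaft",S)]: print(nm,"along",(X-m)@e-140,"lat",(X-m)@n)
    print("heading seat->shaft",np.degrees(np.arctan2(*(S-seat)[::-1])))
E
```

```text
shaft [597.71998914  39.73156167] mouth [603.76966093 -15.27505032] [560.13870106  -7.7007955 ] deck front L/R corner [678.26607149  72.00525512] rear screws [ 604.03854231 -150.03352477] front screws [666.81734292  66.2710989 ] [552.348353   100.46040663] bar corners [606.18300504 -57.06270444] [550.45466252 -51.66403052]
seat [583.88884218 -30.87695075] mouth mid [586.64733379  -7.03600437]
seat along -25.663159421612335 lat -5.531882343431501
shaft along 45.97767944726294 lat 1.1354153575984245
heading seat->shaft 78.91695102702131
```

play_rows(
  increments=[
    {"slide": [4, 0, 0], "angular": [0, 0, 0], "claw": -1},
    {"slide": [4, 0, 0], "angular": [0, 0, 0], "claw": -1},
    {"slide": [4, 0, 0], "angular": [0, 0, 0], "claw": -1},
    {"slide": [3, -2.2, 0], "angular": [0, 0, 0.98], "claw": -1},
    {"slide": [3, -2.2, 0], "angular": [0, 0, 0.98], "claw": -1},
    {"slide": [3, -2.2, 0], "angular": [0, 0, 0.98], "claw": -1},
    {"slide": [3, -2.2, 0], "angular": [0, 0, 0.98], "claw": -1},
    {"slide": [3, -2.2, 0], "angular": [0, 0, 0.98], "claw": -1},
  ],
)

```text
time: 10.3
ee_pos: [0.561, -0.1352, 0.0624]
tcp_rot: [-180.0, 0.0, 78.4]
wrist_force: [-0.3, -1.6, -2.5]
opening: 0.0211
grasp_force: 78.6
```

play_rows(
  increments=[
    {"slide": [3, -2.2, 0], "angular": [0, 0, 0.98], "claw": -1},
    {"slide": [3, -2.2, 0], "angular": [0, 0, 0.98], "claw": -1},
    {"slide": [3, -2.2, 0], "angular": [0, 0, 0.98], "claw": -1},
    {"slide": [3, -2.2, 0], "angular": [0, 0, 0.98], "claw": -1},
    {"slide": [2, -2.2, 0], "angular": [0, 0, 0.98], "claw": -1},
    {"slide": [0, 0, 0], "angular": [0, 0, 0], "claw": -1},
  ],
)

```text
time: 10.9
ee_pos: [0.5536, -0.1189, 0.0624]
tcp_rot: [-180.0, -0.0, 73.6]
wrist_force: [0.7, -0.4, -2.4]
opening: 0.0212
grasp_force: 78.6
```

```bash
python3 snap.py mid3; python3 - <<'E'
import cv2
from workcell import bot
a=bot.camera("top")[:,:,::-1]; cv2.imwrite("pics/topmid3_raw.png",a)
b=cv2.imread("pics/mid3_raw.png")
A=cv2.resize(a[140:260,200:360],(800,600),interpolation=cv2.INTER_CUBIC)
cv2.imwrite("pics/mid4.png",cv2.vconcat([A[:,:][60:360],cv2.resize(b[0:192],(800,300))]))
E
```

```text
10.95 [ 0.55372151 -0.1190164   0.06242533] [ 1.79998394e+02 -1.61651463e-02  7.36420586e+01] [-1.21380611e+01  7.75712860e+00 -7.70624006e+00  7.45338400e+01
  1.60031303e-02  9.42198809e+01]
```

View pics/mid4.png

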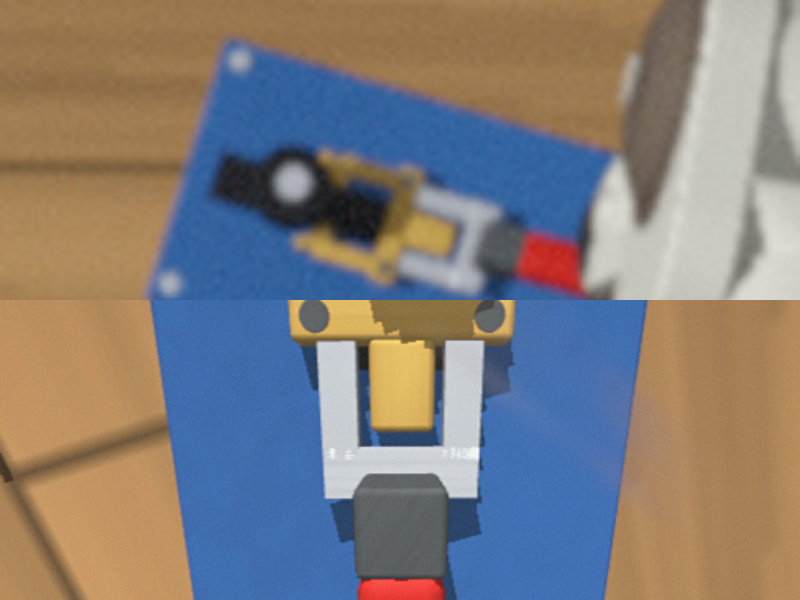

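play_rows(
  increments=[
    {"slide": [2.5, -0.4, 0], "angular": [0, 0, 0], "claw": -1},
    {"slide": [2.5, -0.4, 0], "angular": [0, 0, 0], "claw": -1},
    {"slide": [2.5, -0.4, 0], "angular": [0, 0, 0], "claw": -1},
    {"slide": [2, 0, 0], "angular": [0, 0, 0], "claw": -1},
    {"slide": [2, 0, 0], "angular": [0, 0, 0], "claw": -1},
  ],
)

```text
time: 11.5
ee_pos: [0.556, -0.108, 0.0625]
tcp_rot: [180.0, 0.0, 73.6]
wrist_force: [-0.5, -4.3, -1.9]
opening: 0.0211
grasp_force: 78.6
```

play_rows(
  increments=[
    {"slide": [1.5, 0, 0], "angular": [0, 0, 0], "claw": -1},
    {"slide": [1.5, 0, 0], "angular": [0, 0, 0], "claw": -1},
    {"slide": [1.5, 0, 0], "angular": [0, 0, 0], "claw": -1},
  ],
)

```text
time: 11.8
ee_pos: [0.5572, -0.1037, 0.0625]
tcp_rot: [180.0, 0.0, 73.6]
wrist_force: [1.2, -4.4, -2.0]
opening: 0.0211
grasp_force: 78.6
```

play_rows(
  increments=[
    {"slide": [1.5, 0, 0], "angular": [0, 0, 0], "claw": -1},
    {"slide": [1.5, 0, 0], "angular": [0, 0, 0], "claw": -1},
    {"slide": [1.5, 0, 0], "angular": [0, 0, 0], "claw": -1},
    {"slide": [1.5, 0, 0], "angular": [0, 0, 0], "claw": -1},
  ],
)

```text
time: 12.2
ee_pos: [0.5589, -0.0978, 0.0624]
tcp_rot: [180.0, 0.0, 73.6]
wrist_force: [0.7, -3.4, -1.7]
opening: 0.0206
grasp_force: 78.6
```

play_rows(
  increments=[
    {"slide": [1.5, 0, 0], "angular": [0, 0, 0], "claw": -1},
    {"slide": [1.5, 0, 0], "angular": [0, 0, 0], "claw": -1},
    {"slide": [1.5, 0, 0], "angular": [0, 0, 0], "claw": -1},
  ],
)

```text
time: 12.5
ee_pos: [0.5601, -0.0934, 0.0624]
tcp_rot: [180.0, 0.0, 73.6]
wrist_force: [-0.2, -3.9, -1.4]
opening: 0.0209
grasp_force: 78.6
```

play_rows(
  increments=[
    {"slide": [1.5, 0, 0], "angular": [0, 0, 0], "claw": -1},
    {"slide": [1.5, 0, 0], "angular": [0, 0, 0], "claw": -1},
    {"slide": [1.5, 0, 0], "angular": [0, 0, 0], "claw": -1},
  ],
)

```text
time: 12.8
ee_pos: [0.5612, -0.0897, 0.0625]
tcp_rot: [180.0, 0.1, 73.6]
wrist_force: [-2.0, -9.1, -1.1]
opening: 0.0208
grasp_force: 78.8
```

play_rows(
  increments=[
    {"slide": [1.5, 0, 0], "angular": [0, 0, 0], "claw": -1},
    {"slide": [1.5, 0, 0], "angular": [0, 0, 0], "claw": -1},
    {"slide": [1.5, 0, 0], "angular": [0, 0, 0], "claw": -1},
  ],
)

```text
time: 13.1
ee_pos: [0.5624, -0.0857, 0.0626]
tcp_rot: [180.0, 0.1, 73.6]
wrist_force: [-2.4, -8.7, -0.2]
opening: 0.0208
grasp_force: 78.9
```

play_rows(
  increments=[
    {"slide": [1, 0, 0], "angular": [0, 0, 0], "claw": -1},
    {"slide": [1, 0, 0], "angular": [0, 0, 0], "claw": -1},
  ],
)

```text
time: 13.3
ee_pos: [0.563, -0.0835, 0.0625]
tcp_rot: [-180.0, 0.1, 73.6]
wrist_force: [-1.4, -7.3, -0.9]
opening: 0.0209
grasp_force: 78.9
```

play_rows(
  increments=[
    {"slide": [1, 0, 0], "angular": [0, 0, 0], "claw": -1},
    {"slide": [1, 0, 0], "angular": [0, 0, 0], "claw": -1},
  ],
)

```text
time: 13.5
ee_pos: [0.5636, -0.0812, 0.0624]
tcp_rot: [-180.0, 0.0, 73.6]
wrist_force: [1.0, -3.9, -1.4]
opening: 0.0211
grasp_force: 78.8
```

play_rows(
  increments=[
    {"slide": [1, 0, 0], "angular": [0, 0, 0], "claw": -1},
    {"slide": [1, 0, 0], "angular": [0, 0, 0], "claw": -1},
  ],
)

```text
time: 13.7
ee_pos: [0.5643, -0.0789, 0.0623]
tcp_rot: [-180.0, -0.0, 73.6]
wrist_force: [0.4, -2.0, -1.8]
opening: 0.0209
grasp_force: 78.7
```

play_rows(
  increments=[
    {"slide": [1, 0, 0], "angular": [0, 0, 0], "claw": -1},
    {"slide": [1, 0, 0], "angular": [0, 0, 0], "claw": -1},
  ],
)

```text
time: 13.9
ee_pos: [0.5647, -0.0766, 0.0622]
tcp_rot: [-180.0, -0.0, 73.7]
wrist_force: [-0.3, 0.0, -3.0]
opening: 0.021
grasp_force: 78.5
```

play_rows(
  increments=[
    {"slide": [1, 0, 0], "angular": [0, 0, 0], "claw": -1},
    {"slide": [1, 0, 0], "angular": [0, 0, 0], "claw": -1},
  ],
)

```text
time: 14.1
ee_pos: [0.5654, -0.075, 0.0623]
tcp_rot: [-180.0, -0.0, 73.6]
wrist_force: [-0.6, 0.3, -2.7]
opening: 0.0211
grasp_force: 78.6
```

play_rows(
  increments=[
    {"slide": [1, 0, 0], "angular": [0, 0, 0], "claw": -1},
    {"slide": [1, 0, 0], "angular": [0, 0, 0], "claw": -1},
  ],
)

```text
time: 14.3
ee_pos: [0.566, -0.0732, 0.0624]
tcp_rot: [-180.0, -0.0, 73.6]
wrist_force: [0.2, 0.7, -3.1]
opening: 0.0208
grasp_force: 78.6
```

play_rows(
  increments=[
    {"slide": [1, 0, 0], "angular": [0, 0, 0], "claw": -1},
    {"slide": [1, 0, 0], "angular": [0, 0, 0], "claw": -1},
  ],
)

```text
time: 14.5
ee_pos: [0.5666, -0.0714, 0.0624]
tcp_rot: [180.0, -0.0, 73.6]
wrist_force: [-0.7, -0.0, -2.6]
opening: 0.0208
grasp_force: 78.6
```

play_rows(
  increments=[
    {"slide": [1, 0, 0], "angular": [0, 0, 0], "claw": -1},
    {"slide": [1, 0, 0], "angular": [0, 0, 0], "claw": -1},
  ],
)

```text
time: 14.7
ee_pos: [0.5671, -0.0695, 0.0624]
tcp_rot: [180.0, -0.0, 73.6]
wrist_force: [0.4, 0.9, -3.1]
opening: 0.021
grasp_force: 78.6
```

```bash
python3 snap.py home; python3 - <<'E'
import cv2,numpy as np
for n in("eng","mid3","home"):
    h=cv2.cvtColor(cv2.imread(f"pics/{n}_raw.png"),cv2.COLOR_BGR2HSV)
    y=(abs(h[...,0].astype(int)-22)<7)&(h[...,1]>110)&(h[...,2]>120)
    y=y[:80,150:360]
    print(n,[(c,(np.where(y[:,c-150])[0].min(),np.where(y[:,c-150])[0].max()) if y[:,c-150].any() else None) for c in (190,215,245,257,270,298,320)])
E
```

```text
14.75 [ 0.567172   -0.0693625   0.06240086] [ 1.79999105e+02 -1.73151067e-03  7.36317439e+01] [-6.97311272e+00  8.43287071e+00 -6.95482248e+00  7.46111416e+01
  1.56225925e-03  9.93951434e+01]
eng [(190, (np.int64(1), np.int64(13))), (215, (np.int64(0), np.int64(12))), (245, (np.int64(0), np.int64(72))), (257, (np.int64(0), np.int64(71))), (270, (np.int64(0), np.int64(71))), (298, (np.int64(0), np.int64(11))), (320, (np.int64(5), np.int64(11)))]
mid3 [(190, (np.int64(0), np.int64(24))), (215, (np.int64(0), np.int64(24))), (245, (np.int64(0), np.int64(79))), (257, (np.int64(0), np.int64(79))), (270, (np.int64(0), np.int64(79))), (298, (np.int64(0), np.int64(22))), (320, (np.int64(0), np.int64(23)))]
home [(190, (np.int64(0), np.int64(18))), (215, (np.int64(0), np.int64(19))), (245, (np.int64(0), np.int64(77))), (257, (np.int64(0), np.int64(78))), (270, (np.int64(0), np.int64(78))), (298, (np.int64(0), np.int64(19))), (320, (np.int64(14), np.int64(20)))]
```

play_rows(
  increments=[
    {"slide": [1, 0, 0], "angular": [0, 0, 0], "claw": -1},
    {"slide": [1, 0, 0], "angular": [0, 0, 0], "claw": -1},
  ],
)

```text
time: 14.95
ee_pos: [0.5677, -0.0677, 0.0624]
tcp_rot: [180.0, 0.0, 73.6]
wrist_force: [-0.7, -2.9, -1.6]
opening: 0.0209
grasp_force: 78.5
```

play_rows(
  increments=[
    {"slide": [0.5, 0, 0], "angular": [0, 0, 0], "claw": -1},
    {"slide": [0.5, 0, 0], "angular": [0, 0, 0], "claw": -1},
  ],
)

```text
time: 15.15
ee_pos: [0.5678, -0.0675, 0.0625]
tcp_rot: [180.0, 0.1, 73.6]
wrist_force: [-2.9, -7.8, -0.2]
opening: 0.0206
grasp_force: 78.9
```

play_rows(
  increments=[
    {"slide": [0.4, 0, 0], "angular": [0, 0, 0], "claw": -1},
  ],
)

```text
time: 15.25
ee_pos: [0.5678, -0.0675, 0.0626]
tcp_rot: [180.0, 0.1, 73.6]
wrist_force: [-3.8, -9.6, -0.2]
opening: 0.0211
grasp_force: 79.0
```

play_rows(
  increments=[
    {"slide": [0, 0, 0], "angular": [0, 0, 0], "claw": -1},
  ],
)

```text
time: 15.35
ee_pos: [0.5678, -0.0675, 0.0626]
tcp_rot: [180.0, 0.1, 73.6]
wrist_force: [-2.7, -7.3, -0.3]
opening: 0.0207
grasp_force: 78.9
```

play_rows(
  increments=[
    {"slide": [-3, 0, 0], "angular": [0, 0, 0], "claw": -1},
    {"slide": [-5, 0, 0], "angular": [0, 0, 0], "claw": -1},
    {"slide": [-8, 0, 0], "angular": [0, 0, 0], "claw": -1},
    {"slide": [-10, 0, 0], "angular": [0, 0, 0], "claw": -1},
    {"slide": [-10, 0, 0], "angular": [0, 0, 0], "claw": -1},
    {"slide": [-10, 0, 0], "angular": [0, 0, 0], "claw": -1},
    {"slide": [-4, 0, 0], "angular": [0, 0, 0], "claw": -1},
    {"slide": [0, 0, 0], "angular": [0, 0, 0], "claw": -1},
  ],
)

```text
time: 16.15
ee_pos: [0.5538, -0.115, 0.0624]
tcp_rot: [180.0, -0.0, 73.6]
wrist_force: [-0.3, 0.8, -2.4]
opening: 0.0206
grasp_force: 78.7
```

```bash
python3 snap.py back; python3 - <<'E'
import cv2
from workcell import bot
a=bot.camera("top")[:,:,::-1]; cv2.imwrite("pics/topback_raw.png",a)
b=cv2.imread("pics/back_raw.png"); s=bot.camera("scene")[:,:,::-1]
A=cv2.resize(a[150:210,220:320],(800,480),interpolation=cv2.INTER_CUBIC)[60:360]
B=cv2.resize(b[0:200],(400,156)); S=cv2.resize(s[165:245,170:290],(400,266),interpolation=cv2.INTER_CUBIC)
B=cv2.copyMakeBorder(B,0,110,0,0,cv2.BORDER_CONSTANT)
cv2.imwrite("pics/backview.png",cv2.vconcat([A,cv2.hconcat([B,S])]))
E
```

```text
16.2 [ 0.55392941 -0.1145826   0.06239923] [ 1.79997159e+02 -7.88604882e-03  7.35904393e+01] [-1.16906258e+01  7.66187479e+00 -7.81496029e+00  7.45196849e+01
  7.62560332e-03  9.47189353e+01]
```

View pics/backview.png

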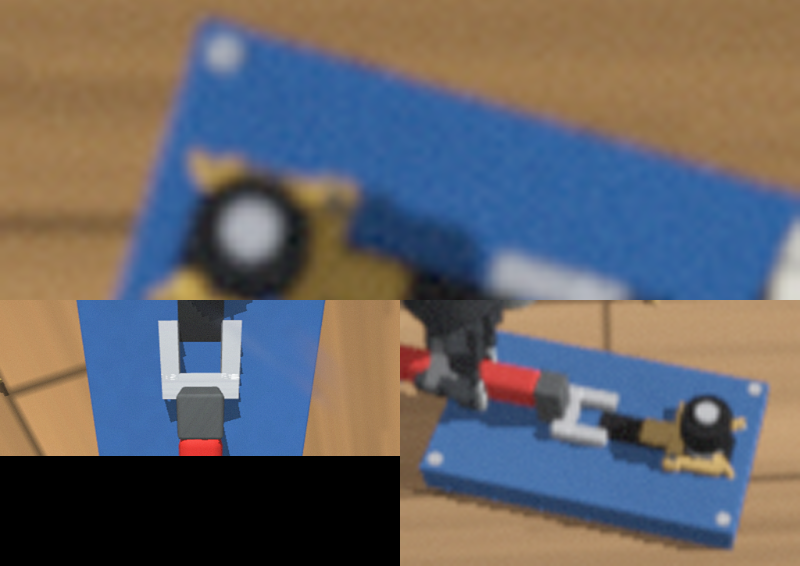

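The clip is on the neck with its jaws out past the black head, and the fork is clear behind it. Now returning the fork to the mat.

play_rows(
  increments=[
    {"slide": [0, 0, -20], "angular": [0, 0, 0], "claw": -1},
    {"slide": [0, 0, -36], "angular": [0, 0, 0], "claw": -1},
    {"slide": [0, 0, -36], "angular": [0, 0, 0], "claw": -1},
    {"slide": [-40, -0.6, 0], "angular": [0, 0, 0], "claw": -1},
    {"slide": [-40, -0.6, 0], "angular": [0, 0, 0], "claw": -1},
    {"slide": [-40, -0.6, 0], "angular": [0, 0, 0], "claw": -1},
    {"slide": [-40, -0.6, 0], "angular": [0, 0, 0], "claw": -1},
    {"slide": [-39, -0.6, 0], "angular": [0, 0, 0], "claw": -1},
  ],
)

```text
time: 17.1
ee_pos: [0.4947, -0.3054, 0.1545]
tcp_rot: [180.0, -0.0, 73.7]
wrist_force: [0.6, 0.0, -3.2]
opening: 0.021
grasp_force: 79.0
```

play_rows(
  increments=[
    {"slide": [0, 0, 0], "angular": [0, 0, 8.1], "claw": -1},
    {"slide": [0, 0, 0], "angular": [0, 0, 8.1], "claw": -1},
    {"slide": [0, 0, 0], "angular": [0, 0, 8.1], "claw": -1},
    {"slide": [0, 0, 0], "angular": [0, 0, 8.1], "claw": -1},
    {"slide": [0, 0, 0], "angular": [0, 0, 8.1], "claw": -1},
    {"slide": [0, 0, 0], "angular": [0, 0, 8.1], "claw": -1},
    {"slide": [0, 0, 0], "angular": [0, 0, 8.0], "claw": -1},
    {"slide": [0, 0, 0], "angular": [0, 0, 0], "claw": -1},
  ],
)

```text
time: 17.9
ee_pos: [0.4953, -0.304, 0.1544]
tcp_rot: [-180.0, -0.0, 16.9]
wrist_force: [0.5, 0.2, -3.2]
opening: 0.0213
grasp_force: 78.8
```

play_rows(
  increments=[
    {"slide": [0, 0, 30], "angular": [0, 0, 0], "claw": -1},
    {"slide": [0, 0, 30], "angular": [0, 0, 0], "claw": -1},
    {"slide": [0, 0, 30], "angular": [0, 0, 0], "claw": -1},
    {"slide": [0, 0, 15], "angular": [0, 0, 0], "claw": -1},
    {"slide": [0, 0, 8], "angular": [0, 0, 0], "claw": -1},
    {"slide": [0, 0, 0], "angular": [0, 0, 0], "claw": -1},
    {"slide": [0, 0, 0], "angular": [0, 0, 0], "claw": -1},
  ],
)

```text
time: 18.6
ee_pos: [0.4957, -0.3047, 0.0428]
tcp_rot: [179.9, -0.1, 17.1]
wrist_force: [-0.5, 0.2, -1.3]
opening: 0.0207
grasp_force: 78.8
```

play_rows(
  increments=[
    {"slide": [0, 0, 0], "angular": [0, 0, 0], "claw": -1},
  ],
)

```text
time: 18.7
ee_pos: [0.4958, -0.3048, 0.043]
tcp_rot: [179.9, -0.1, 17.1]
wrist_force: [-0.5, -0.6, -1.3]
opening: 0.0209
grasp_force: 78.8
```

play_rows(
  increments=[
    {"slide": [0, 0, 2], "angular": [0, 0, 0], "claw": -1},
    {"slide": [0, 0, 0], "angular": [0, 0, 0], "claw": -1},
    {"slide": [0, 0, 0], "angular": [0, 0, 0], "claw": -1},
  ],
)

```text
time: 19.0
ee_pos: [0.495, -0.3044, 0.0395]
tcp_rot: [180.0, -0.0, 17.0]
wrist_force: [0.1, -0.1, -3.3]
opening: 0.0208
grasp_force: 78.8
```

Only controller lag. Continuing down.

play_rows(
  increments=[
    {"slide": [0, 0, 2.5], "angular": [0, 0, 0], "claw": -1},
    {"slide": [0, 0, 0], "angular": [0, 0, 0], "claw": -1},
    {"slide": [0, 0, 0], "angular": [0, 0, 0], "claw": -1},
  ],
)

```text
time: 19.3
ee_pos: [0.4949, -0.3043, 0.0367]
tcp_rot: [-180.0, 0.0, 17.0]
wrist_force: [0.9, 0.2, -2.8]
opening: 0.021
grasp_force: 78.8
```

play_rows(
  increments=[
    {"slide": [0, 0, 1.8], "angular": [0, 0, 0], "claw": -1},
    {"slide": [0, 0, 0], "angular": [0, 0, 0], "claw": -1},
    {"slide": [0, 0, 0], "angular": [0, 0, 0], "claw": -1},
  ],
)

```text
time: 19.6
ee_pos: [0.495, -0.3043, 0.035]
tcp_rot: [-180.0, 0.0, 17.0]
wrist_force: [0.6, 0.0, -2.8]
opening: 0.0213
grasp_force: 78.8
```

play_rows(
  increments=[
    {"slide": [0, 0, 0.5], "angular": [0, 0, 0], "claw": -1},
    {"slide": [0, 0, 0], "angular": [0, 0, 0], "claw": -1},
    {"slide": [0, 0, 0], "angular": [0, 0, 0], "claw": -0.2},
    {"slide": [0, 0, 0], "angular": [0, 0, 0], "claw": 0.4},
    {"slide": [0, 0, 0], "angular": [0, 0, 0], "claw": 1},
    {"slide": [0, 0, 0], "angular": [0, 0, 0], "claw": 1},
    {"slide": [0, 0, 0], "angular": [0, 0, 0], "claw": 1},
    {"slide": [0, 0, 0], "angular": [0, 0, 0], "claw": 1},
  ],
)

```text
time: 20.4
ee_pos: [0.495, -0.3044, 0.0346]
tcp_rot: [180.0, -0.0, 17.0]
wrist_force: [0.1, -0.5, -0.2]
opening: 0.0854
grasp_force: 0.0
```

play_rows(
  increments=[
    {"slide": [0, 0, -15], "angular": [0, 0, 0], "claw": 1},
    {"slide": [0, 0, -30], "angular": [0, 0, 0], "claw": 1},
    {"slide": [0, 0, -30], "angular": [0, 0, 0], "claw": 1},
    {"slide": [0, 0, -30], "angular": [0, 0, 0], "claw": 1},
    {"slide": [0, 0, -30], "angular": [0, 0, 0], "claw": 1},
    {"slide": [0, 0, 0], "angular": [0, 0, 0], "claw": 1},
    {"slide": [0, 0, 0], "angular": [0, 0, 0], "claw": 1},
  ],
)

```text
time: 21.1
ee_pos: [0.4954, -0.3046, 0.1711]
tcp_rot: [179.9, -0.1, 17.0]
wrist_force: [0.0, 0.2, -0.3]
opening: 0.0855
grasp_force: 0.0
```

```bash
python3 snap.py fin; python3 - <<'E'
import cv2,numpy as np
from h import *
import pickle
def m(n):
    h=cv2.cvtColor(cv2.imread(f"pics/{n}_raw.png"),cv2.COLOR_BGR2HSV)
    r=((h[...,0]<8)|(h[...,0]>172))&(h[...,1]>150)&(h[...,2]>100)
    y,x=np.where(r[:300]); return cv2.minAreaRect(np.column_stack([x,y]).astype(np.float32))
for n in("fork2","fin"):
    r=m(n); i=pickle.load(open(f"pics/{n}.pkl","rb")); print(n,r,w(i,*r[0],.045))
E
```

```text
21.15 [ 0.49498624 -0.30431521  0.16980394] [ 1.79987872e+02 -1.01107980e-02  1.70297095e+01] [-3.15828065e+01  8.33548569e+00  4.84442019e+00  8.64931507e+01
 -4.32705610e-04  1.31387485e+02]
fork2 ((260.5, 200.5), (139.0, 27.0), 90.0) [ 0.48525026 -0.30640997  0.045     ]
fin ((255.5, 197.0), (140.0, 27.0), 90.0) [ 0.48522847 -0.30573114  0.045     ]
```

The fork lies flat, less than 1 mm from where it started, with the same outline. Handing in.

```bash
python3 -c "
from workcell import bot
print(bot.job_done())"
```

```text
the job is handed in; nothing more can be done
None
```

The clip is snapped fully home on the neck with the shaft against its hidden stop. The push peaked at about 10 N in the readings, and the fork is back flat on the mat and released; handed in at about 21 s.

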